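# Lock an air compressor into its bench cradle

### The arm

A 6-joint arm with a two-finger parallel gripper is mounted at the origin on the work surface. World frame = base frame: x ahead of the robot, y to its left, z up, the work surface at z = 0. Lengths are in mm, angles in rad, forces in N, time in s.
With the tool pointing down it reaches from about 275 to 750 mm from the base axis. Payload 10.2 kg.
Tool frame: the origin (TCP) lies on the centre line of the jaws, within the pads' length; the fingertips stand 17 mm ahead of it and the grasp point (between the pads) lies 2 mm behind it; z points along the fingers, y is the line along which they close (so a half turn about z gives the same grasp; the last joint's range is limited). The gripper opens to 85 mm and grips with 20 to 120 N. Pads are 22 mm wide; open, the fingers measure 114 mm over their backs; the gripper's body (76 mm by 85 mm) begins 54 mm behind the grasp point. The pads swing forward as they close: fully open they stand 13 mm farther back than shut.
Start: joints at [1.045, 0.313, 1.498, -0, 1.331, -0.223], TCP at [156.565, 501.118, 248.294] pointing down, gripper open.
Joint ranges: [-2.94, 2.94], [-0.97, 2.17], [0.19, 2.56], [-1.23, 4.37], [0.02, 3.11], [-2.88, 2.88]. Speed limits (rad/s): [2.39, 2.39, 3.01, 3.14, 3.14, 3.14].

### API

Orientations are given as a unit quaternion [w, x, y, z].
In Python, from rig import ctrl gives the robot as it stands. The module is installed in compiled form; this text tells all that it offers.
- The arm moves only by the shell command python3 -m jog 'ROWS' [FORCE]. ROWS is JSON, a list of rows, each an object with "delta_pos": the shift along the world's x, y, z in mm, a list of three; "angular": the turn, a rotation vector about the world's x, y, z in rad, a list of three; "fingers": the opening, from 0 (shut) to 1 (fully open). In form: [{"delta_pos": [tx, ty, tz], "angular": [rx, ry, rz], "fingers": fingers}, ...]. A call has 1 to 10 rows; each row is the pose to reach, as a shift and turn from the pose commanded when the call began; what a row does not reach only later rows make up. A row lasts 1/8 s, in which the tool goes at most 62.5 mm and 10.7 degrees, less where a joint would pass 70% of its speed; a pose out of reach is approached as far as the arm can. A call with a gripper value outside its range is refused whole. The fingers move at their own pace and stop on an object; FORCE is the grip in N (left out, the last holds). Time passes only in rows, so rows that repeat a pose let the fingers close. It gives the time, the measured TCP pose, the force, the opening and the grip force at its end, in the units of the state.
- ctrl.sense(): the state, without advancing time (a new reading comes with each control period).
- ctrl.capture(name): name is "scene" or "top" or "wrist"; returns a dict with "pixels" (384x512x3 uint8, blue, green, red), "fx", "fy", "cx", "cy" (pixels), "R" (3x3) and "t" (3): a world point X has camera coordinates R X + t. Camera axes: x right, y down, z forward; pixel columns grow to the right and rows downward; lengths in mm; the calibration is good to about 2 mm. The wrist camera is an equidistant fisheye: a pixel r from the principal point sees the ray r / f radians off the axis. A picture is of the moment at which its call begins. There is no depth.
- ctrl.finish_job(): hands the job in; it is judged then, once.
The state is a dict: "time_s": time; "joints": joint angles; "dq": joint speeds; "tau": joint torques, N m; "eef_pos": TCP position; "ee_rot": TCP orientation; "force": force on the tool from outside, world axes, zero at the start; "wrist_torque": the same for the moment, N m; "grip_width": opening from 0.0 (shut) to 1.0 (fully open); "grip_force": force on a finger pad.
Only numpy, scipy, OpenCV 4.12 (cv2) and the standard library are available. Lean on these libraries where they do the work, as an engineer would, in place of code of your own. Each camera call takes 0.05 s, during which the arm holds its last target. There are 200 camera calls.

### The job

Slide the small air compressor along the bench, nose first, into the blue holding cradle so that its foot runs under the two lips, until it is fully home against the back stop. Then turn the cradle's captive hex nut clockwise as far as it goes, so that the yellow clamp arm lies straight across behind the compressor and locks it in. Leave the cans and tools around it where they are.

Things in the scene. Friction and masses are not known exactly. Their poses are not given: they have to be found in the camera images.
- compressor: Loose 12 V air compressor, 0.8 kg. Aluminium foot 140 (x) x 72 (y) x 12 thick; origin: centre of its underside; +x to the nose. Rear: flat end plate at x -70 to -62, 72 wide, 36 high. Black motor, diameter 48, axis 36 high, x -62 to +10; then a block 44 wide to x +48 with finned head 40 across, 66 high; brass nipple to x +60.
- cradle: Blue cradle fixed to the bench, open to -x, no floor. Origin and axes: where the compressor's lie when home. Back stop face x +70, 30 high. Rails x -48 to +72, inner faces y +-38, 21 high, with lips in to y +-28, underside 15 high. Flares 18 high widen from y +-38 at x -48 to +-64 at x -102. Clamp post at x -81, y -74.
- clamp (a joint): Clamp angle (rad): hex nut and yellow arm turn as one on the upright post. 0: arm points to the cradle's -x (parked). Grows clockwise seen from above; 1.57, the hard stop: arm points to the cradle's +y, across behind the end plate. Range -0.45 to 1.57, starts -0.45 to 0.1. Stiff (0.06 N m), stays where left.
- nut_top (a point): Top centre of the hex nut, on the turning axis, 64 above the bench; its x axis points away from the arm. Nut 36 across flats, 36 to 64 above the bench; flats face +-y of this point and every 60 degrees from there. Arm 74 long from the axis, 16 wide, 24.5 to 35.5 above the bench; hub 36 across.
- dog_tip (a point): Tip of the yellow clamp arm, 74 from the turning axis, 30 above the bench.
- can_yellow: Bystander: black spray can with yellow cap, diameter 66, 198 tall, origin at the centre of its base.
- can_white: Bystander: grey spray can with white cap, diameter 66, 198 tall, origin at the centre of its base.
- wrench: Bystander: steel wrench 180 long lying along its x, origin under its middle.
- screwdriver: Bystander: screwdriver 190 long lying along its x, origin under its middle.
- hammer: Bystander: hammer 280 long lying along its x, origin under its middle.

How it is judged:
By the outcome, as a careful person would: the job done as asked, in the order asked, and still so for the second after the job is handed in, with the robot touching nothing.
It also fails if it takes over 72 s, if anything falls off the work surface, if the arm or the gripper's body presses on something with over 40 N, if the wrist force passes 120 N, or if a joint passes its speed limit or range.

## Working session

There is one attempt and no reset: what is moved stays moved. The work goes in short steps, Python scripts to look and compute and a shell command to move; the robot and the scene stay as the last step left them, time stands still between calls to the robot, and variables do not carry over. Pictures are saved under pics/ and viewed, at most 10 in all, crops included, and the job is handed in when it is done.

```bash
mkdir -p pics; cat > h.py <<'E'
import numpy as np, cv2, pickle
from rig import ctrl
def snap(name,fn):
    c=ctrl.capture(name); pickle.dump(c,open(f'pics/{fn}.pkl','wb')); cv2.imwrite(f'pics/{fn}.png',np.array(c['pixels'])); return c
def load(fn): return pickle.load(open(f'pics/{fn}.pkl','rb'))
def px2w(c,u,v,z):
    R=np.array(c['R']);t=np.array(c['t']);d=R.T@np.array([(u-c['cx'])/c['fx'],(v-c['cy'])/c['fy'],1]);o=-R.T@t
    return o+d*(z-o[2])/d[2]
def w2px(c,X):
    p=np.array(c['R'])@np.array(X)+np.array(c['t']); return np.array([c['cx']+c['fx']*p[0]/p[2],c['cy']+c['fy']*p[1]/p[2]])
E
python3 - <<'E'
from h import *
a=snap('top','top0'); b=snap('scene','sc0')
A=cv2.resize(np.array(a['pixels']),(800,600),interpolation=cv2.INTER_CUBIC); cv2.imwrite('pics/top0b.png',A)
for c in(a,b): print(c['fx'],-np.array(c['R']).T@np.array(c['t']))
print(ctrl.sense())
E
```

```text
398.9989390782256 [ 333.76011707   15.6923288  1356.28172784]
396.2256293251289 [1145.07118724 -620.67047185 1130.38625503]
{'time_s': 0.1, 'joints': array([ 1.04456575e+00,  3.13391330e-01,  1.49835475e+00,  1.15170834e-05,
        1.33100771e+00, -2.23409414e-01]), 'dq': array([ 0.0008735 , -0.00155219, -0.00306099, -0.00048766,  0.00232005,
        0.00071514]), 'tau': array([ 2.12345258e-03, -4.12902474e+01, -2.60142964e+01, -1.85728773e-04,
        3.03299625e-03,  1.49863013e-05]), 'eef_pos': array([156.46821488, 500.92183065, 247.79607933]), 'ee_rot': array([-2.17752638e-04,  1.50834053e-01,  9.88558927e-01, -5.38211289e-04]), 'force': array([ 0.13302004,  0.46299573, -0.28304106]), 'wrist_torque': array([0.01961716, 0.03669218, 0.01723353]), 'grip_force': 0.0, 'grip_width': 1.0013222763787313}
```

View pics/top0b.png

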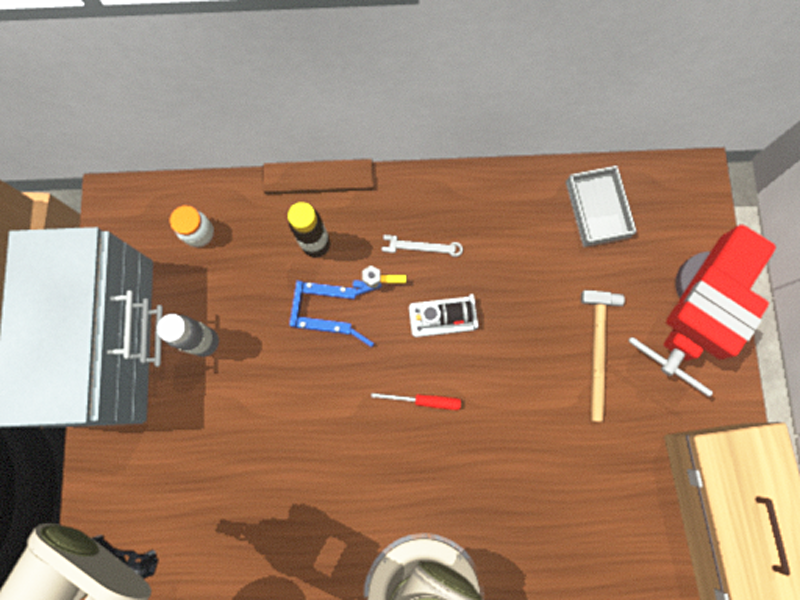

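View pics/sc0.png

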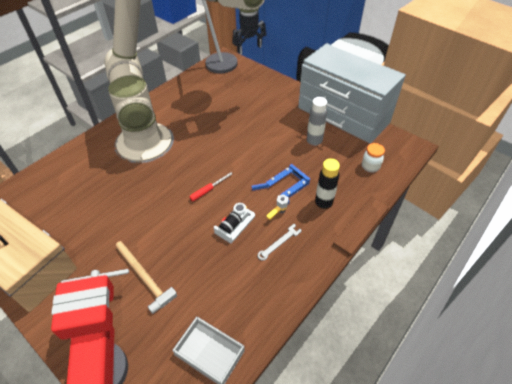

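Top view (800x600): the cradle spans (290–375, 280–345) and opens right, toward world -y. The nut is at (372,275) with its arm pointing right. The compressor is at (444,315), its nose to the left.

```bash
python3 - <<'E'
from h import *
c=load('top0');im=np.array(c['pixels'])[165:235,180:312]
cv2.imwrite('pics/crop0.png',cv2.resize(im,None,fx=6,fy=6,interpolation=cv2.INTER_CUBIC))
E
```

```text
(no output)
```

View pics/crop0.png

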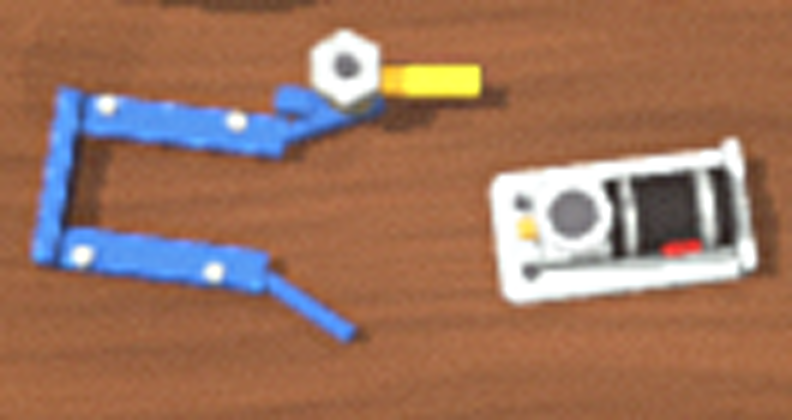

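```bash
python3 - <<'E'
from h import *
c=load('top0')
def W(x,y,z): return px2w(c,x/6-.4+180,y/6-.4+165,z)[:2]
for n,p in dict(lipU=(281,157,21),lipL=(268,255,21),bkU=(80,132,21),bkL=(75,228,21),stopU=(82,92,30),stopL=(58,262,30),outU=(283,157,21),flL=(352,335,18),nut=(346,67,64),tip=(480,82,35.5),cN1=(490,178,12),cN2=(510,303,12),cR1=(737,140,36),cR2=(754,270,36),head=(574,213,66)).items(): print(n,W(*p).round(1))
E
```

```text
lipU [618.5 123.3]
lipL [562.2 132.1]
bkU [638.  237.8]
bkL [582.4 241.1]
stopU [659.3 234.9]
stopL [561.7 249.3]
outU [618.4 122.2]
flL [515.   86.2]
nut [658.8  82.4]
tip [653.9   8.2]
cN1 [602.9   4.7]
cN2 [530.3  -3.5]
cR1 [ 613.9 -135.2]
cR2 [ 539.5 -139.9]
head [570.6 -40. ]
```

```bash
python3 -m jog '[{"delta_pos":[50,-60,0],"angular":[0,0,-0.15],"fingers":1},{"delta_pos":[100,-120,0],"angular":[0,0,-0.3],"fingers":1},{"delta_pos":[200,-280,0],"angular":[0,0,-0.6],"fingers":1},{"delta_pos":[300,-430,0],"angular":[0,0,-0.8],"fingers":1},{"delta_pos":[417,-599,0],"angular":[0,0,-1.19],"fingers":1},{"delta_pos":[417,-599,0],"angular":[0,0,-1.19],"fingers":1},{"delta_pos":[417,-599,0],"angular":[0,0,-1.19],"fingers":1},{"delta_pos":[417,-599,0],"angular":[0,0,-1.19],"fingers":1},{"delta_pos":[417,-599,0],"angular":[0,0,-1.19],"fingers":1},{"delta_pos":[417,-599,0],"angular":[0,0,-1.19],"fingers":1}]'
python3 -m jog '[{"delta_pos":[0,0,0],"angular":[0,0,0],"fingers":1},{"delta_pos":[0,0,0],"angular":[0,0,0],"fingers":1}]'
```

```text
time_s: 1.35
eef_pos: [515.4, -12.4, 248.1]
ee_rot: [-0.0, 0.679, 0.734, 0.0]
force: [0.3, 1.5, 0.5]
grip_width: 1.001
grip_force: 0.0
time_s: 1.6
eef_pos: [514.3, -10.2, 247.9]
ee_rot: [-0.001, 0.679, 0.734, -0.0]
force: [-0.5, 0.2, 0.1]
grip_width: 0.997
grip_force: 0.0
```

```bash
python3 - <<'E'
from h import *
c=snap('wrist','w0');print(c['fx'],c['cx'],c['cy'],np.array(c['R']).round(3),(-np.array(c['R']).T@np.array(c['t'])).round(1))
cv2.imwrite('pics/w0b.png',cv2.resize(np.array(c['pixels']),(800,600),interpolation=cv2.INTER_CUBIC))
E
```

```text
297.3186396354542 256.92304191778044 193.92586607117977 [[ 0.997  0.077 -0.002]
 [ 0.074 -0.951  0.299]
 [ 0.021 -0.299 -0.954]] [508.8  65.3 373.2]
```

View pics/w0b.png

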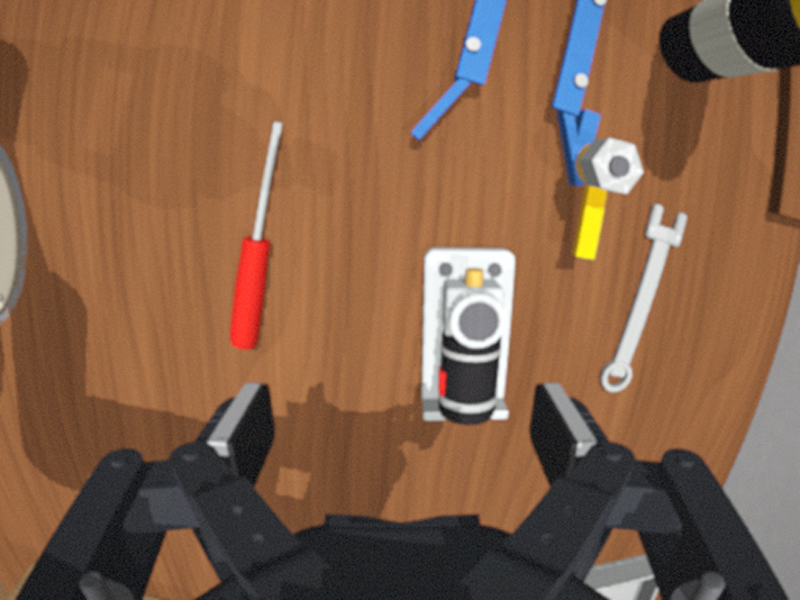

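Wrist view (800x600): the compressor foot's nose corners are at (424,250) and (516,250), its tail at about (423–508, 418). The lip ends are at (488,84) and (554,105), the nut at (620,166) and the arm tip at (587,258).

```bash
cat >> h.py <<'E'
def f2w(c,u,v,z):
    a=np.array([u-c['cx'],v-c['cy']])/c['fx'];r=np.hypot(*a);d=np.array(c['R']).T@np.append(a/r*np.sin(r),np.cos(r));o=-np.array(c['R']).T@np.array(c['t'])
    return (o+d*(z-o[2])/d[2])[:2]
E
python3 - <<'E'
from h import *
c=load('w0')
for n,p in dict(cN1=(424,250,12),cN2=(516,250,12),cR1=(423,420,36),cR2=(508,416,36),head=(478,322,66),nip=(475,275,36),lipL=(488,84,21),lipU=(554,105,21),lipLb=(508,0,21),lipUb=(578,0,21),flL=(415,137,18),nut=(620,166,64),tip=(587,259,35.5)).items(): print(n,f2w(c,p[0]*.64-.2,p[1]*.64-.2,p[2]).round(1))
print(ctrl.sense()['eef_pos'])
E
```

```text
cN1 [531.   -2.3]
cN2 [605.2   4.3]
cR1 [ 542.2 -142. ]
cR2 [ 615.  -134.2]
head [570.6 -40.5]
nip [569.6 -13.7]
lipL [567.9 131.7]
lipU [620.9 123.1]
lipLb [579.  203.4]
lipUb [636.  215.7]
flL [516.6  85.2]
nut [661.5  81.7]
tip [658.1   7. ]
[514.186901    -9.64654372 248.15366192]
```

```bash
python3 -m jog '[{"delta_pos":[30,-45,0],"angular":[0,0,0.005],"fingers":1},{"delta_pos":[61,-89,0],"angular":[0,0,0.005],"fingers":1},{"delta_pos":[61,-89,-50],"angular":[0,0,0.005],"fingers":1},{"delta_pos":[61,-89,-100],"angular":[0,0,0.005],"fingers":1},{"delta_pos":[61,-89,-150],"angular":[0,0,0.005],"fingers":1},{"delta_pos":[61,-89,-185],"angular":[0,0,0.005],"fingers":1},{"delta_pos":[61,-89,-205],"angular":[0,0,0.005],"fingers":1},{"delta_pos":[61,-89,-205],"angular":[0,0,0.005],"fingers":1}]'
python3 -m jog '[{"delta_pos":[0,0,0],"angular":[0,0,0],"fingers":0.3},{"delta_pos":[0,0,0],"angular":[0,0,0],"fingers":0.3},{"delta_pos":[0,0,0],"angular":[0,0,0],"fingers":0.3},{"delta_pos":[0,0,0],"angular":[0,0,0],"fingers":0.3},{"delta_pos":[0,0,0],"angular":[0,0,0],"fingers":0.3},{"delta_pos":[0,0,0],"angular":[0,0,0],"fingers":0.3}]' 25
```

```text
time_s: 2.65
eef_pos: [574.9, -98.0, 42.5]
ee_rot: [-0.001, 0.677, 0.736, -0.0]
force: [-0.1, 0.2, 0.2]
grip_width: 1.0
grip_force: 0.0
time_s: 3.4
eef_pos: [575.9, -99.4, 44.5]
ee_rot: [0.0, 0.677, 0.736, 0.0]
force: [-3.2, 0.6, 5.9]
grip_width: 0.554
grip_force: 25.5
```

```bash
python3 -m jog '[{"delta_pos":[-1,10,0],"angular":[0,0,-0.04],"fingers":0.3},{"delta_pos":[-2,22,0],"angular":[0,0,-0.1],"fingers":0.3},{"delta_pos":[-4,36,0],"angular":[0,0,-0.16],"fingers":0.3},{"delta_pos":[-5,50,0],"angular":[0,0,-0.2],"fingers":0.3},{"delta_pos":[-6,62,0],"angular":[0,0,-0.24],"fingers":0.3},{"delta_pos":[-7,70,0],"angular":[0,0,-0.24],"fingers":0.3},{"delta_pos":[-7,70,0],"angular":[0,0,-0.24],"fingers":0.3}]'
python3 - <<'E'
from h import *
c=snap('wrist','w1')
cv2.imwrite('pics/w1b.png',cv2.resize(np.array(c['pixels']),(800,600),interpolation=cv2.INTER_CUBIC))
E
```

```text
time_s: 4.28
eef_pos: [569.4, -29.4, 44.5]
ee_rot: [0.001, 0.76, 0.65, 0.001]
force: [-0.6, 1.4, 6.6]
grip_width: 0.552
grip_force: 26.2
```

View pics/w1b.png

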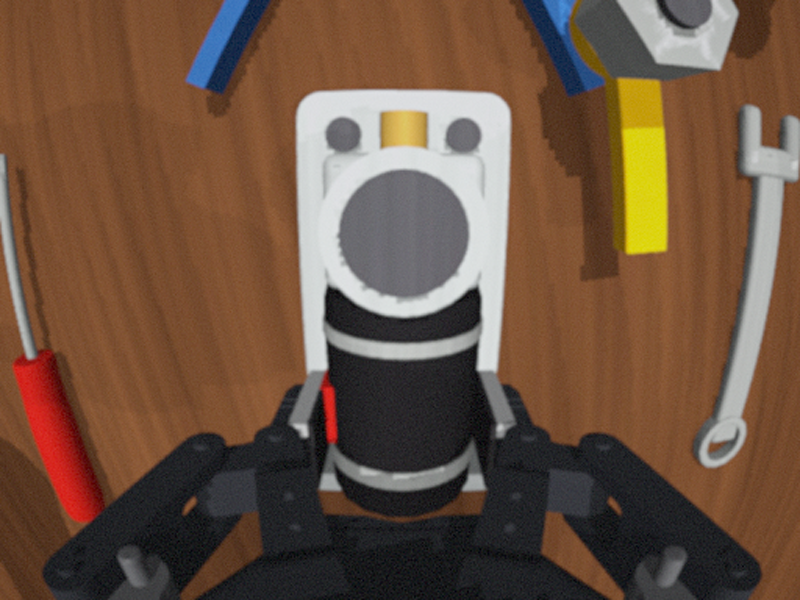

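Wrist view (800x600): the foot's nose corners are at (298,100) and (510,100). The flare mouth tips are at about (210,92) and (571,95), so the compressor is nearly centred.

```bash
python3 - <<'E'
from h import *
c=load('w1')
x=np.array([.156,.988]);y=np.array([-.988,.156]);O=np.array([600,174])
for n,p in dict(cN1=(298,100,12),cN2=(510,100,12),cNose=(404,91,12),sideL1=(297,180,12),sideL2=(304,350,12),sideR1=(510,180,12),sideR2=(500,350,12),flL=(210,92,18),flR=(571,95,18),tip=(645,252,35.5),nut=(689,5,64)).items():
    w=f2w(c,p[0]*.64-.2,p[1]*.64-.2,p[2]); print(n,w.round(1),'cradle',((w-O)@x).round(1),((w-O)@y).round(1))
E
```

```text
cN1 [550.6  72.9] cradle -107.6 33.0
cN2 [621.3  61.8] cradle -107.6 -38.6
cNose [586.2  69.2] cradle -105.7 -2.7
sideL1 [545.5  45.6] cradle -135.3 33.8
sideL2 [534.8 -15.9] cradle -197.8 34.8
sideR1 [617.4  34.2] cradle -135.4 -39.0
sideR2 [607.4 -27.5] cradle -198.0 -38.7
flL [522.   82.3] cradle -102.8 62.8
flR [641.4  61.3] cradle -104.9 -58.5
tip [655.5   8.5] cradle -154.9 -80.6
nut [662.6  80.9] cradle -82.2 -76.4
```

```bash
python3 -m jog '[{"delta_pos":[1,10,0],"angular":[0,0,0],"fingers":0.3},{"delta_pos":[3,25,0],"angular":[0,0,0],"fingers":0.3},{"delta_pos":[5.5,40,0],"angular":[0,0,0],"fingers":0.3},{"delta_pos":[7.5,52,0],"angular":[0,0,0],"fingers":0.3},{"delta_pos":[9,62,0],"angular":[0,0,0],"fingers":0.3},{"delta_pos":[10.5,72,0],"angular":[0,0,0],"fingers":0.3},{"delta_pos":[12,82,0],"angular":[0,0,0],"fingers":0.3},{"delta_pos":[12,82,0],"angular":[0,0,0],"fingers":0.3}]'
```

```text
time_s: 5.32
eef_pos: [581.6, 52.2, 44.5]
ee_rot: [0.001, 0.76, 0.65, 0.001]
force: [1.2, -1.6, 6.2]
grip_width: 0.551
grip_force: 26.2
```

```bash
python3 -m jog '[{"delta_pos":[1.5,10,0],"angular":[0,0,0],"fingers":0.3},{"delta_pos":[3.5,22,0],"angular":[0,0,0],"fingers":0.3},{"delta_pos":[5.5,35,0],"angular":[0,0,0],"fingers":0.3},{"delta_pos":[7.5,48,0],"angular":[0,0,0],"fingers":0.3},{"delta_pos":[9.5,60,0],"angular":[0,0,0],"fingers":0.3},{"delta_pos":[11.3,72,0],"angular":[0,0,0],"fingers":0.3},{"delta_pos":[12.5,79,0],"angular":[0,0,0],"fingers":0.3},{"delta_pos":[13.2,84,0],"angular":[0,0,0],"fingers":0.3},{"delta_pos":[13.2,84,0],"angular":[0,0,0],"fingers":0.3}]'
```

```text
time_s: 6.45
eef_pos: [594.7, 135.6, 44.5]
ee_rot: [0.001, 0.76, 0.65, 0.0]
force: [-0.4, -5.6, 6.2]
grip_width: 0.547
grip_force: 26.2
```

```bash
python3 -m jog '[{"delta_pos":[0.5,3,0],"angular":[0,0,0],"fingers":0.3},{"delta_pos":[0.9,6,0],"angular":[0,0,0],"fingers":0.3},{"delta_pos":[0.9,6,0],"angular":[0,0,0],"fingers":0.3}]'
python3 -m jog '[{"delta_pos":[0.3,2,0],"angular":[0,0,0],"fingers":0.3},{"delta_pos":[0.6,4,0],"angular":[0,0,0],"fingers":0.3},{"delta_pos":[0.6,4,0],"angular":[0,0,0],"fingers":0.3}]'
```

```text
time_s: 6.82
eef_pos: [595.6, 141.1, 44.5]
ee_rot: [0.001, 0.76, 0.649, 0.0]
force: [-1.4, -7.8, 7.6]
grip_width: 0.548
grip_force: 26.2
time_s: 7.2
eef_pos: [596.0, 144.3, 44.5]
ee_rot: [0.002, 0.76, 0.649, -0.001]
force: [-1.7, -12.6, 7.6]
grip_width: 0.549
grip_force: 26.3
```

```bash
python3 -m jog '[{"delta_pos":[0.3,2,0],"angular":[0,0,0],"fingers":0.3},{"delta_pos":[0.3,2,0],"angular":[0,0,0],"fingers":0.3}]'
python3 -m jog '[{"delta_pos":[0.3,2,0],"angular":[0,0,0],"fingers":0.3},{"delta_pos":[0.3,2,0],"angular":[0,0,0],"fingers":0.3}]'
python3 - <<'E'
from h import *
c=snap('wrist','w2')
cv2.imwrite('pics/w2b.png',cv2.resize(np.array(c['pixels']),(800,600),interpolation=cv2.INTER_CUBIC))
E
```

```text
time_s: 7.45
eef_pos: [596.1, 144.4, 44.5]
ee_rot: [0.002, 0.76, 0.649, -0.002]
force: [-5.0, -23.3, 10.7]
grip_width: 0.553
grip_force: 26.6
time_s: 7.7
eef_pos: [596.4, 147.4, 44.2]
ee_rot: [0.001, 0.761, 0.649, -0.001]
force: [-2.0, -10.0, 5.0]
grip_width: 0.553
grip_force: 26.3
```

View pics/w2b.png

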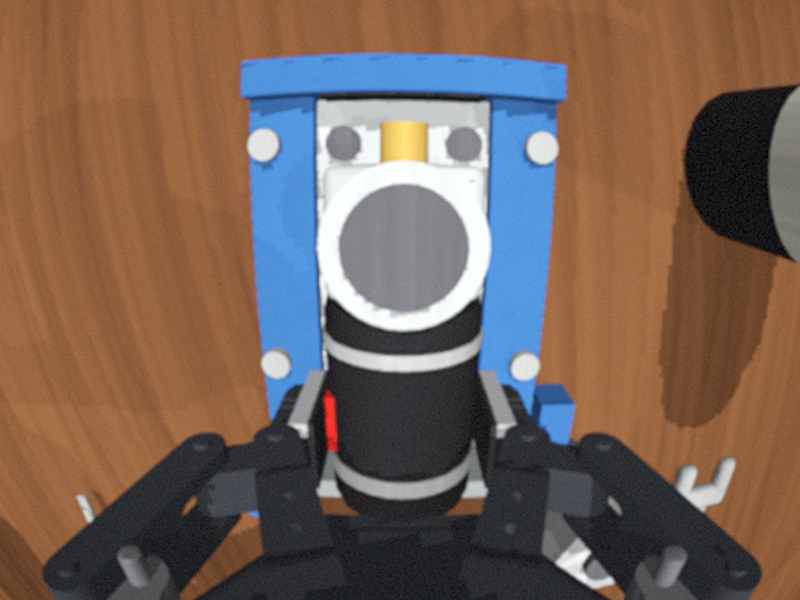

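The nose is against the back stop at row ~98, and the motor slipped in the pads at 23 N, so the compressor is home. I'll release, rise and go to the nut.

```bash
python3 -m jog '[{"delta_pos":[-0.3,-2,0],"angular":[0,0,0],"fingers":0.8},{"delta_pos":[-0.3,-2,0],"angular":[0,0,0],"fingers":0.85},{"delta_pos":[-0.3,-2,0],"angular":[0,0,0],"fingers":0.85},{"delta_pos":[-0.3,-2,30],"angular":[0,0,0],"fingers":0.85},{"delta_pos":[-0.3,-2,85],"angular":[0,0,0],"fingers":0.85},{"delta_pos":[-0.3,-2,115],"angular":[0,0,0],"fingers":0.85},{"delta_pos":[-0.3,-2,115],"angular":[0,0,0],"fingers":0.85}]'
python3 -m jog '[{"delta_pos":[10,-10,0],"angular":[0,0,0.18],"fingers":0.85},{"delta_pos":[20,-20,0],"angular":[0,0,0.36],"fingers":0.85},{"delta_pos":[30,-30,0],"angular":[0,0,0.54],"fingers":0.85},{"delta_pos":[40,-40,0],"angular":[0,0,0.72],"fingers":0.85},{"delta_pos":[50,-50,0],"angular":[0,0,0.9],"fingers":0.85},{"delta_pos":[60,-60,0],"angular":[0,0,1.08],"fingers":0.85},{"delta_pos":[64,-63,0],"angular":[0,0,1.26],"fingers":0.85},{"delta_pos":[64,-63,0],"angular":[0,0,1.44],"fingers":0.85},{"delta_pos":[64,-63,0],"angular":[0,0,1.62],"fingers":0.85},{"delta_pos":[64,-63,0],"angular":[0,0,1.8],"fingers":0.85}]'
python3 -m jog '[{"delta_pos":[0,0,0],"angular":[0,0,0.18],"fingers":0.85},{"delta_pos":[0,0,0],"angular":[0,0,0.36],"fingers":0.85},{"delta_pos":[0,0,0],"angular":[0,0,0.38],"fingers":0.85},{"delta_pos":[0,0,0],"angular":[0,0,0.38],"fingers":0.85}]'
python3 - <<'E'
from h import *
s=ctrl.sense();print(s['joints'].round(2))
c=snap('wrist','w3');t=snap('top','top3')
cv2.imwrite('pics/w3b.png',cv2.resize(np.array(c['pixels']),(800,600),interpolation=cv2.INTER_CUBIC))
E
```

```text
time_s: 8.62
eef_pos: [596.5, 148.9, 160.7]
ee_rot: [0.001, 0.76, 0.65, 0.002]
force: [0.7, 0.1, -1.1]
grip_width: 0.846
grip_force: 0.0
time_s: 9.88
eef_pos: [659.1, 85.8, 156.4]
ee_rot: [-0.001, -0.039, 0.999, 0.0]
force: [-0.5, -0.1, -0.2]
grip_width: 0.848
grip_force: 0.0
time_s: 10.38
eef_pos: [659.4, 85.7, 157.5]
ee_rot: [-0.001, -0.223, 0.975, 0.0]
force: [-0.3, 0.4, -0.3]
grip_width: 0.849
grip_force: 0.0
[-0.05  0.7   1.14  0.    1.31 -2.07]
```

View pics/w3b.png

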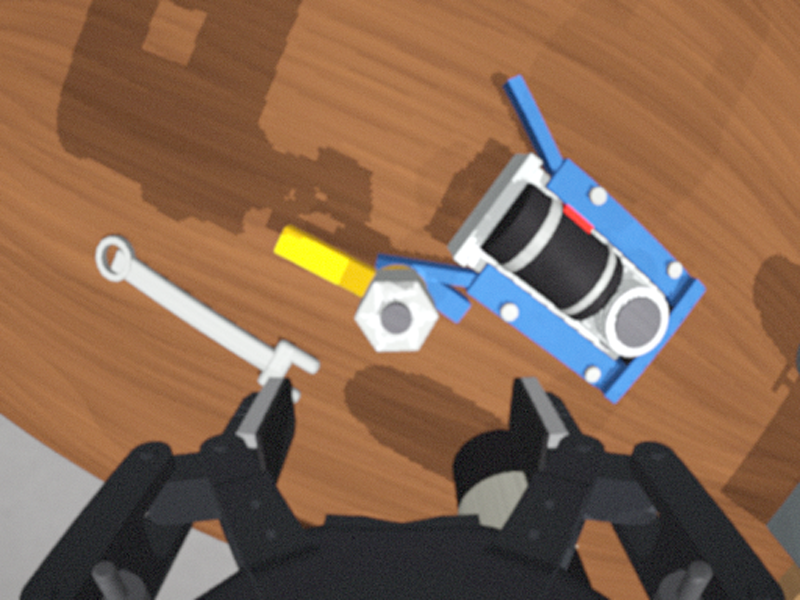

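The wrist view shows the compressor seated, with its end plate just behind the flares. The nut is at (397,317), and its flats look turned relative to my expectation. I'll rectify the picture to check.

```bash
python3 - <<'E'
from h import *
c=load('w3');R=np.array(c['R']);t=np.array(c['t']);im=np.array(c['pixels'])
def rect(cx,cy,w,h,s,z):  # image right=-y, up=+x
    jj,ii=np.meshgrid(np.arange(w),np.arange(h))
    X=np.stack([cx+(h/2-ii)/s,cy+(w/2-jj)/s,np.full(jj.shape,z)],-1)
    p=X@R.T+t;rho=np.hypot(p[...,0],p[...,1]);th=np.arctan2(rho,p[...,2]);k=c['fx']*th/rho
    return cv2.remap(im,(c['cx']+k*p[...,0]).astype('f4'),(c['cy']+k*p[...,1]).astype('f4'),cv2.INTER_CUBIC)
a=rect(661,82,400,400,5,64); b=rect(600,174,400,400,2,21)
cv2.circle(a,(200,200),3,(0,0,255),-1)
cv2.imwrite('pics/r3.png',np.hstack([a,b]))
E
```

```text
(no output)
```

View pics/r3.png

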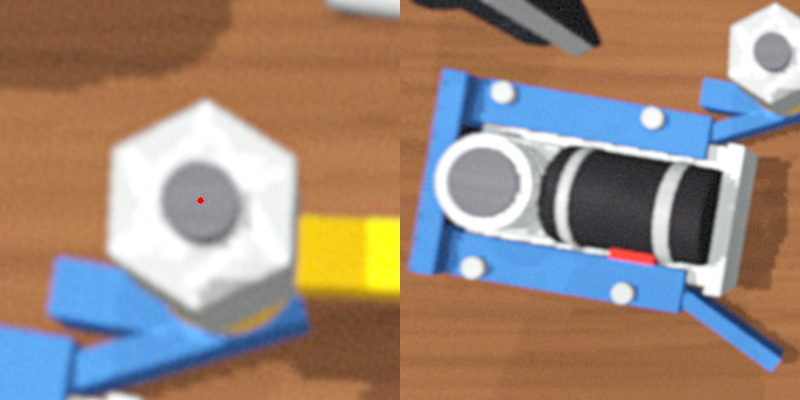

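Rectified view: the nut's flats are on its left and right at (107,200) and (295,205), facing along the arm, so the jaw line must be at about 148° rather than 116°. Its centre is (660.4, 81.7). The compressor sits home.

```bash
python3 -m jog '[{"delta_pos":[1,-4,0],"angular":[0,0,0.15],"fingers":0.7},{"delta_pos":[1,-4,0],"angular":[0,0,0.3],"fingers":0.7},{"delta_pos":[1,-4,0],"angular":[0,0,0.45],"fingers":0.7},{"delta_pos":[1,-4,0],"angular":[0,0,0.56],"fingers":0.7},{"delta_pos":[1,-4,0],"angular":[0,0,0.56],"fingers":0.7},{"delta_pos":[1,-4,-40],"angular":[0,0,0.56],"fingers":0.7},{"delta_pos":[1,-4,-60],"angular":[0,0,0.56],"fingers":0.7},{"delta_pos":[1,-4,-60],"angular":[0,0,0.56],"fingers":0.7},{"delta_pos":[1,-4,-60],"angular":[0,0,0.56],"fingers":0.7}]'
```

```text
time_s: 11.6
eef_pos: [661.2, 81.5, 99.5]
ee_rot: [0.001, -0.484, 0.875, -0.0]
force: [0.4, -0.6, 0.2]
grip_width: 0.697
grip_force: 0.0
```

```bash
python3 -m jog '[{"delta_pos":[-0.5,0,-15],"angular":[0,0,0],"fingers":0.7},{"delta_pos":[-0.5,0,-30],"angular":[0,0,0],"fingers":0.7},{"delta_pos":[-0.5,0,-42],"angular":[0,0,0],"fingers":0.7},{"delta_pos":[-0.5,0,-42],"angular":[0,0,0],"fingers":0.7}]'
python3 -m jog '[{"delta_pos":[0,0,0],"angular":[0,0,0],"fingers":0.2},{"delta_pos":[0,0,0],"angular":[0,0,0],"fingers":0.2},{"delta_pos":[0,0,0],"angular":[0,0,0],"fingers":0.2},{"delta_pos":[0,0,0],"angular":[0,0,0],"fingers":0.2},{"delta_pos":[0,0,0],"angular":[0,0,0],"fingers":0.2},{"delta_pos":[0,0,0],"angular":[0,0,0],"fingers":0.2}]' 40
```

```text
time_s: 12.1
eef_pos: [659.6, 81.6, 54.8]
ee_rot: [-0.001, -0.485, 0.875, 0.001]
force: [0.5, -0.8, 0.2]
grip_width: 0.702
grip_force: 0.0
time_s: 12.85
eef_pos: [659.5, 82.1, 57.2]
ee_rot: [-0.001, -0.485, 0.875, 0.001]
force: [-6.3, 2.0, 5.6]
grip_width: 0.411
grip_force: 41.5
```

```bash
python3 -m jog '[{"delta_pos":[0,0,0],"angular":[0,0,-0.1],"fingers":0.2},{"delta_pos":[0,0,0],"angular":[0,0,-0.25],"fingers":0.2},{"delta_pos":[0,0,0],"angular":[0,0,-0.4],"fingers":0.2},{"delta_pos":[0,0,0],"angular":[0,0,-0.55],"fingers":0.2},{"delta_pos":[0,0,0],"angular":[0,0,-0.7],"fingers":0.2},{"delta_pos":[0,0,0],"angular":[0,0,-0.85],"fingers":0.2},{"delta_pos":[0,0,0],"angular":[0,0,-1.0],"fingers":0.2},{"delta_pos":[0,0,0],"angular":[0,0,-1.15],"fingers":0.2},{"delta_pos":[0,0,0],"angular":[0,0,-1.3],"fingers":0.2},{"delta_pos":[0,0,0],"angular":[0,0,-1.3],"fingers":0.2}]'
python3 -m jog '[{"delta_pos":[0,0,0],"angular":[0,0,-0.1],"fingers":0.2},{"delta_pos":[0,0,0],"angular":[0,0,-0.2],"fingers":0.2},{"delta_pos":[0,0,0],"angular":[0,0,-0.25],"fingers":0.2},{"delta_pos":[0,0,0],"angular":[0,0,-0.3],"fingers":0.2},{"delta_pos":[0,0,0],"angular":[0,0,-0.3],"fingers":0.2}]'
python3 -c "
from h import *
s=ctrl.sense();print(s['wrist_torque'].round(2),s['joints'].round(2))"
```

```text
time_s: 14.1
eef_pos: [659.2, 82.9, 57.2]
ee_rot: [-0.001, 0.144, 0.99, 0.001]
force: [-8.0, 5.8, 7.1]
grip_width: 0.415
grip_force: 41.7
time_s: 14.72
eef_pos: [659.3, 83.1, 57.2]
ee_rot: [-0.001, 0.29, 0.957, 0.001]
force: [-8.0, 6.0, 5.4]
grip_width: 0.414
grip_force: 41.7
[ 0.91  1.19 -0.12] [-0.05  0.8   1.23  0.    1.11 -1.04]
```

```bash
for i in 1 2; do python3 -m jog '[{"delta_pos":[0,0,0],"angular":[0,0,-0.05],"fingers":0.2},{"delta_pos":[0,0,0],"angular":[0,0,-0.05],"fingers":0.2}]'
python3 -c "
from h import *
s=ctrl.sense();print(s['wrist_torque'].round(2),s['joints'].round(3)[5])"; done
```

```text
time_s: 14.98
eef_pos: [659.3, 83.1, 57.2]
ee_rot: [-0.001, 0.314, 0.95, 0.001]
force: [-8.4, 6.8, 6.4]
grip_width: 0.415
grip_force: 41.7
[ 0.98  1.2  -0.11] -0.985
time_s: 15.22
eef_pos: [659.3, 83.2, 57.2]
ee_rot: [-0.001, 0.337, 0.942, 0.001]
force: [-8.0, 5.8, 6.8]
grip_width: 0.413
grip_force: 41.6
[1.01 1.19 0.03] -0.936
```

```bash
for i in 1 2; do python3 -m jog '[{"delta_pos":[0,0,0],"angular":[0,0,-0.05],"fingers":0.2},{"delta_pos":[0,0,0],"angular":[0,0,-0.05],"fingers":0.2}]'
python3 -c "
from h import *
s=ctrl.sense();print(s['wrist_torque'].round(2),s['joints'].round(3)[5])"; done
```

```text
time_s: 15.48
eef_pos: [659.8, 82.8, 57.3]
ee_rot: [-0.0, 0.359, 0.933, 0.0]
force: [-4.7, 5.0, 4.7]
grip_width: 0.409
grip_force: 50.4
[0.75 0.64 1.47] -0.888
time_s: 15.72
eef_pos: [660.3, 82.3, 57.3]
ee_rot: [0.001, 0.382, 0.924, 0.0]
force: [-3.4, 4.0, 6.2]
grip_width: 0.416
grip_force: 72.6
[0.53 0.35 2.18] -0.839
```

The torque rose to 2.2 N m, so the nut is at its hard stop. I'll ease off, release, rise and look.

```bash
python3 -m jog '[{"delta_pos":[0,0,0],"angular":[0,0,0.03],"fingers":0.2},{"delta_pos":[0,0,0],"angular":[0,0,0.03],"fingers":0.7},{"delta_pos":[0,0,0],"angular":[0,0,0.03],"fingers":0.7},{"delta_pos":[0,0,0],"angular":[0,0,0.03],"fingers":0.7},{"delta_pos":[0,0,40],"angular":[0,0,0.03],"fingers":0.7},{"delta_pos":[0,0,100],"angular":[0,0,0.03],"fingers":0.7},{"delta_pos":[-20,-60,150],"angular":[0,0,0.03],"fingers":0.7},{"delta_pos":[-40,-120,180],"angular":[0,0,0.03],"fingers":0.7},{"delta_pos":[-40,-120,180],"angular":[0,0,0.03],"fingers":0.7},{"delta_pos":[-40,-120,180],"angular":[0,0,0.03],"fingers":0.7}]'
python3 - <<'E'
from h import *
c=snap('wrist','w4');R=np.array(c['R']);t=np.array(c['t']);im=np.array(c['pixels'])
def rect(cx,cy,w,h,s,z):
    jj,ii=np.meshgrid(np.arange(w),np.arange(h))
    X=np.stack([cx+(h/2-ii)/s,cy+(w/2-jj)/s,np.full(jj.shape,z)],-1)
    p=X@R.T+t;rho=np.hypot(p[...,0],p[...,1]);th=np.arctan2(rho,p[...,2]);k=c['fx']*th/rho
    return cv2.remap(im,(c['cx']+k*p[...,0]).astype('f4'),(c['cy']+k*p[...,1]).astype('f4'),cv2.INTER_CUBIC)
cv2.imwrite('pics/r4.png',rect(610,150,800,600,3,35.5))
E
```

```text
time_s: 16.98
eef_pos: [620.2, -39.5, 236.8]
ee_rot: [0.001, 0.371, 0.929, 0.0]
force: [0.4, -0.1, -0.5]
grip_width: 0.703
grip_force: 0.0
```

View pics/r4.png

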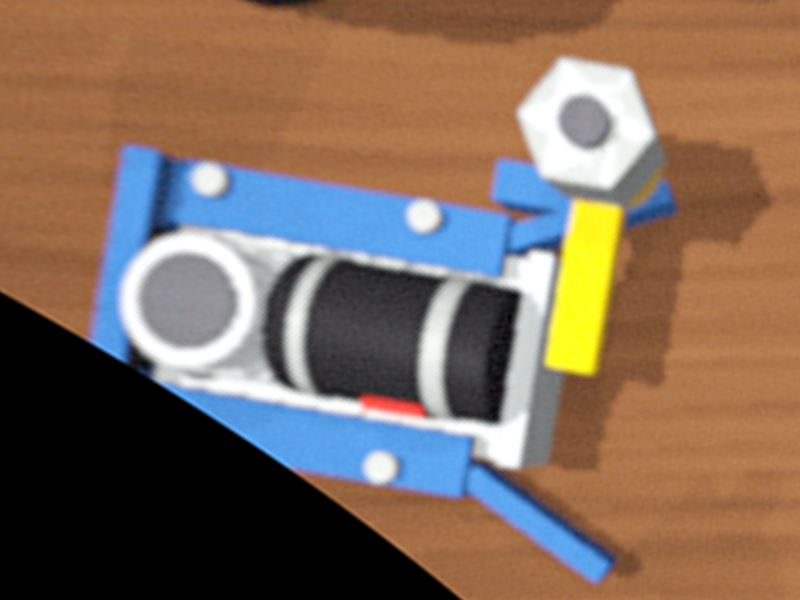

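The clamp arm lies straight across, parallel to the end plate with the designed gap of about 3 mm: arm edge (565,252), plate edge (555,252).

```bash
python3 -c "
from rig import ctrl
print(ctrl.finish_job())"
```

```text
the job is handed in; nothing more can be done
None
```

The compressor is fully home under the lips against the back stop, the clamp arm is turned to its hard stop straight across behind it, and the job is handed in at about 17 s of the 72 s allowed.

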